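Bolt the birdseed box on the patio table

TASK

The wooden birdseed box is shut but not bolted. Using only the tips or outside of the fingers, push the upright brass knob of the steel barrel bolt along its slot until the bolt is fully home in the keeper on the lid, then push the knob over sideways through the slot's side notch until the handle lies all the way down and the bolt is locked. Do not pinch the knob or raise the lid, and leave the stone on the lid and everything else on the table where it stands.

Things in the scene. Friction and masses are not known exactly. Their poses are not given: they have to be found in the camera images.
- seed_box: Fixed, heavy cedar birdseed box with black corner straps, 220 mm (its x) by 340 mm (its y). Origin: centre of its underside, on the table; z up. Flat top 120 mm above the table: the -y half is a fixed board carrying the barrel bolt, the +y half (paler wood, from y = 2 mm) is the lid with the keeper and, at x = -88, y = 38 to 98 mm, a wire pull 19 mm tall.
- bolt (a joint): Slide of the bolt along the box's +y, in m: 0 drawn fully back, 0.060 fully home in the keeper (end stop). Starts at 0 to 0.018. It moves stiffly (about 2 N of friction) and stays where it is left. The handle comes free of the long leg only in the last 3 mm before the stop; once it is down in the notch it keeps the bolt from sliding back.
- bolt_handle (a joint): Turn of the bolt's handle about the bolt's axis, in rad: 0 upright, growing as the knob tips towards the box's +x, 1.48 all the way down, level in the notch (stop). Light friction holds it at any angle. In the long leg of the slot it can only rock by about 0.15 (0.25 if pushed hard).
- bolt_knob (a point): Centre of the handle's brass ball knob, 18 mm diameter, 44 mm from the bolt's axis on a steel stud 8 mm thick. Upright it is 180 mm above the table (ball from 171 to 189 mm); all the way down it lies 44 mm to the +x side of the bolt's axis with its top 149 mm above the table.
- slot_start (a point): Point on the bolt's axis, 136 mm above the table, where the handle stands with the bolt drawn fully back: x = 0, y = -100 mm in the box's frame. The axis runs along the box's y. The barrel is a black tube 26 mm across (top 149 mm above the table) from y = -135 to -6 mm on a 3 mm plate 56 mm wide. The slot's long leg, 60 mm, runs along its top towards the lid.
- slot_corner (a point): Point on the bolt's axis, 136 mm above the table, at the corner of the L, where the handle stands with the bolt fully home: x = 0, y = -40 mm in the box's frame. From here the slot's 13 mm wide side notch runs down the barrel's +x side.
- keeper (a point): Centre of the keeper on the lid, a black tube 28 mm across and 22 mm long (15 to 37 mm to the +y side of the box's centre) on the bolt's axis, 136 mm above the table. The bolt's end goes into it.
- lid (a joint): Hinge of the lid, in rad: 0 shut, growing as the edge nearest the bolt rises. Hinge line at the box's +y end. It weighs 0.7 kg and stays shut.
- river_stone: Smooth grey river stone, 76 mm diameter, 31 mm tall, lying loose on the lid, 95 to 125 mm to the +y side of the box's centre. Origin: centre of its underside. Leave alone.
- pump_bottle: Empty amber glass pump bottle, 68 mm diameter, 186 mm tall to the top of its black push dispenser; loose, standing on the table about 65 to 85 mm beyond the box's -y end. Origin: centre of its underside. Leave alone.
- black_planter: Black ceramic planter, 122 mm diameter, 105 mm tall, with a succulent up to about 165 mm; loose. Origin: centre of its underside. Leave alone.
- spoon_rest: Stainless steel spoon rest: dish 96 mm diameter, 13 mm tall, with a flat 30 mm wide handle reaching 129 mm along its +y; loose. Origin: under the dish's centre. Leave alone.
- mug: Blue ceramic mug, 82 mm diameter, 95 mm tall, handle at its +y; loose. Origin: centre of its underside. Leave alone.
- green_tray: Empty green acrylic tray, 170 mm (x) by 240 mm (y), 30 mm tall; loose. Origin: centre of its underside. Leave alone.
- seed_scoop: Aluminium seed scoop, blade 110 mm long and 75 mm wide to +x, wooden handle 100 mm long to -x, 40 mm tall; loose. Origin: on the table where the blade begins, 10 mm in front of its back. Leave alone.

How it is judged:
By the outcome, as a careful person would: the job done as asked, in the order asked, and still so for the second after the job is handed in, with the robot touching nothing.
It also fails if it takes over 40 s, if anything falls off the work surface, if the arm or the gripper's body presses on something with over 40 N, if the wrist force passes 120 N, or if a joint passes its speed limit or range.

ROBOT

A 6-joint arm with a two-finger parallel gripper is mounted at the origin on the work surface. World frame = base frame: x ahead of the robot, y to its left, z up, the work surface at z = 0. Lengths are in m, angles in rad, forces in N, time in s.
With the tool pointing down it reaches from about 0.3 to 1 m from the base axis. Payload 5.1 kg.
Tool frame: the origin (TCP) lies on the centre line of the jaws, within the pads' length; the fingertips stand 8 mm ahead of it and the grasp point (between the pads) lies 11 mm behind it; z points along the fingers, y is the line along which they close (so a half turn about z gives the same grasp; the last joint's range is limited). The gripper opens to 95 mm and grips with 3 to 60 N. Pads are 20 mm wide; open, the fingers measure 119 mm over their backs; the gripper's body (75 mm by 180 mm) begins 59 mm behind the grasp point.
Start: joints at [-1.238, 0.124, 1.65, -0, 1.367, -0.083], TCP at [0.263, -0.595, 0.223] pointing down, gripper open.
Joint ranges: [-2.61, 2.61], [-1.02, 2.33], [0.03, 2.71], [-1.35, 4.49], [0.32, 2.68], [-2.91, 2.91]. Speed limits (rad/s): [2.57, 2.57, 3.14, 3.14, 3.14, 3.14].

INTERFACE

Orientations are given as a unit quaternion [x, y, z, w].
In Python, from plant import manip gives the robot as it stands.
- The arm moves only by the tool arm_command, never from a script. Its argument "plan" is a list of rows, each an object of numbers: "tx", "ty", "tz": the shift along the tool's x, y, z in mm; "spin": the turn about the tool's z in rad; "jaw": the gripper's target within -1 to 1 (fully open at 1, half-way at 0, shut at -1). In form: [{"tx": .., "ty": .., "tz": .., "spin": .., "jaw": ..}, ...]. A call has 1 to 20 rows; each row is the pose to reach, as a shift and turn from the pose commanded when the call began, along the tool's axes at that moment; what a row does not reach only later rows make up. A row lasts 1/12 s, in which the tool goes at most 41.7 mm and 7.16 degrees, less where a joint would pass 70% of its speed; a pose out of reach is approached as far as the arm can. A call with a gripper value outside its range is refused whole. The fingers move at their own pace and stop on an object; "grip_force" is the grip in N (left out, the last holds). Time passes only in rows, so rows that repeat a pose let the fingers close. It gives the time, the measured TCP pose, the force, the opening and the grip force at its end, in the units of the state.
- manip.get_obs(): the state, without advancing time (a new reading comes with each control period).
- manip.grab_frame(name): name is "scene" or "top" or "wrist"; returns the picture (384x512x3 uint8, red, green, blue); there is no depth.
- manip.camera_model(name): a dict with "camera_matrix" (3x3 intrinsics, pixels), "R" (3x3) and "t" (3): a world point X has camera coordinates R X + t. Camera axes: x right, y down, z forward; pixel columns grow to the right and rows downward; lengths in m; the calibration is good to about 2 mm. A picture is of the moment at which its call begins: read the wrist's pose just before it. camera_model takes no time and is no camera call; for the wrist camera it gives the pose at the moment of the call.
- manip.sign_off(): hands the job in; it is judged then, once.
The state is a dict: "t": time; "joint_pos": joint angles; "dq": joint speeds; "effort": joint torques, N m; "tcp_pos": TCP position; "eef_rot": TCP orientation; "wrist_force": force on the tool from outside, world axes, zero at the start; "wrist_torque": the same for the moment, N m; "gripper_width": finger opening in m; "gripper_force": force on a finger pad.
Only numpy, scipy, OpenCV 4.12 (cv2) and the standard library are available. Lean on these libraries where they do the work, as an engineer would, in place of code of your own. Each camera call takes 0.05 s, during which the arm holds its last target. There are 200 camera calls.

## Working session

There is one attempt and no reset: what is moved stays moved. The work goes in short steps, Python scripts to look and compute and a tool call to move; the robot and the scene stay as the last step left them, time stands still between calls to the robot, and variables do not carry over. Pictures are saved under pics/ and viewed, at most 10 in all, crops included, and the job is handed in when it is done.

Besides the shell and the picture viewer there is one more tool, called after ">>>" in YAML: its name, and indented under it one key for each argument. arm_command: Moves the arm, as the interface text tells. Its arguments: {"type":"object","properties":{"plan":{"type":"array","items":{"type":"object","properties":{"tx":{"type":"number"},"ty":{"type":"number"},"tz":{"type":"number"},"spin":{"type":"number"},"jaw":{"type":"number"}}}},"grip_force":{"type":"number"}},"required":["plan"]}

```bash
mkdir -p pics; python3 - <<'E'
from plant import manip
import cv2,numpy as np
for n in("top","scene"):
    f=manip.grab_frame(n); cv2.imwrite(f"pics/{n}0.png",cv2.resize(f[:,:,::-1],(800,600),interpolation=cv2.INTER_CUBIC)); cv2.imwrite(f"{n}0raw.png",f[:,:,::-1])
    m=manip.camera_model(n);print(n,m, -m["R"].T@m["t"])
o=manip.get_obs();print(o)
E
```

```text
top {'camera_matrix': array([[423.42476209,   0.        , 256.14463616],
       [  0.        , 423.42476209, 181.84622864],
       [  0.        ,   0.        ,   1.        ]]), 'R': array([[-0.00736564, -0.99984858, -0.01576592],
       [-0.9875709 ,  0.0097488 , -0.15687152],
       [ 0.15700146,  0.01441451, -0.98749317]]), 't': array([-0.05958823,  0.57838749,  1.58487609])} [ 0.32193189 -0.088063    1.65484738]
scene {'camera_matrix': array([[353.0964509 ,   0.        , 254.98472692],
       [  0.        , 353.0964509 , 198.53750804],
       [  0.        ,   0.        ,   1.        ]]), 'R': array([[ 0.40609695,  0.91374313, -0.01259982],
       [ 0.59331596, -0.27412524, -0.75685634],
       [-0.69502621,  0.29988137, -0.65345981]]), 't': array([-0.16232625, -0.24451514,  1.71635457])} [ 1.40390635 -0.43340605  0.93446062]
{'t': 0.1, 'joint_pos': array([-1.23759076e+00,  1.24475239e-01,  1.65150310e+00, -1.32562615e-05,
        1.36749450e+00, -8.26138802e-02]), 'dq': array([ 0.00120153, -0.00015652, -0.00303184,  0.00049662,  0.00088329,
       -0.00090718]), 'effort': array([-1.71319812e-04, -4.18881977e+01, -3.61097538e+01,  7.75905163e-02,
        4.61294758e-02, -6.32836145e-05]), 'tcp_pos': array([ 0.26234176, -0.59410514,  0.22150737]), 'eef_rot': array([ 9.78463807e-01,  2.06416316e-01, -1.23921487e-04, -9.31913952e-04]), 'wrist_force': array([-0.07519269,  0.92836167, -0.20723162]), 'wrist_torque': array([-0.01252003,  0.01116388,  0.01778011]), 'gripper_force': 0.0, 'gripper_width': 0.09482171184131698}
```

View pics/top0.png

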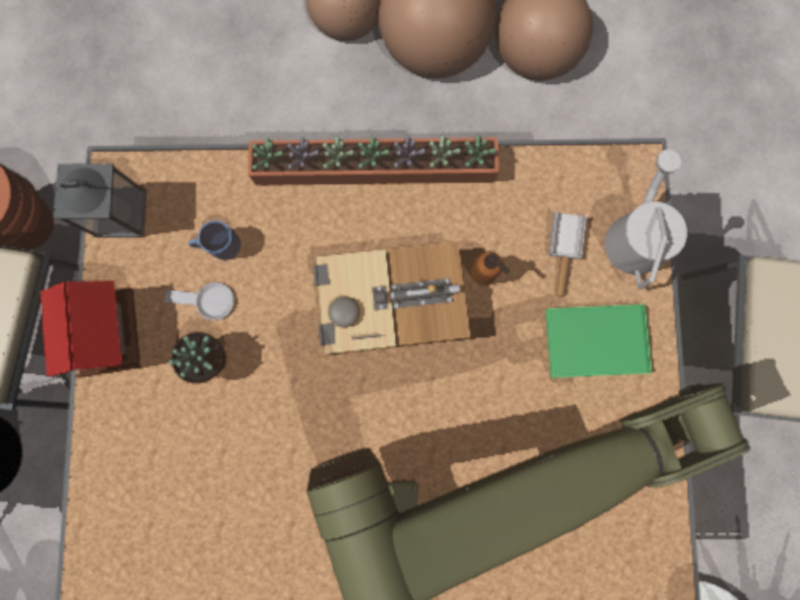

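View pics/scene0.png

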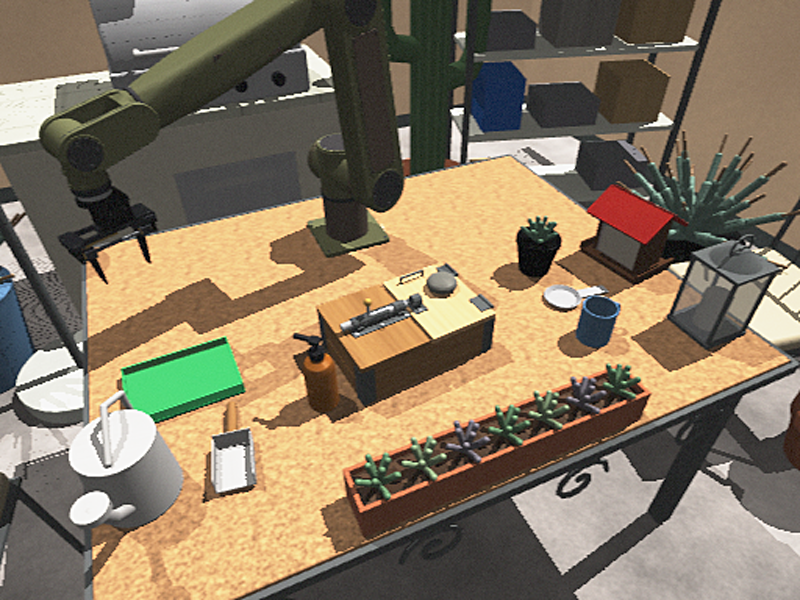

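The top view shows the box at (393,297) in the 800x600 picture. Its lid is on the left (+y), with the brass knob near (432,290) and the bottle at (487,265). The scene view shows the knob at (367,302).

```bash
python3 - <<'E'
import cv2,numpy as np
a=cv2.imread("top0raw.png")[145:235,195:325]; b=cv2.imread("scene0raw.png")[160:260,195:325]
a=cv2.resize(a,None,fx=5.5,fy=5.5,interpolation=cv2.INTER_CUBIC)[:,:715]
cv2.imwrite("pics/topc.png",a); cv2.imwrite("pics/scenec.png",cv2.resize(b,None,fx=6,fy=6,interpolation=cv2.INTER_CUBIC))
E
```

```text
(no output)
```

View pics/topc.png

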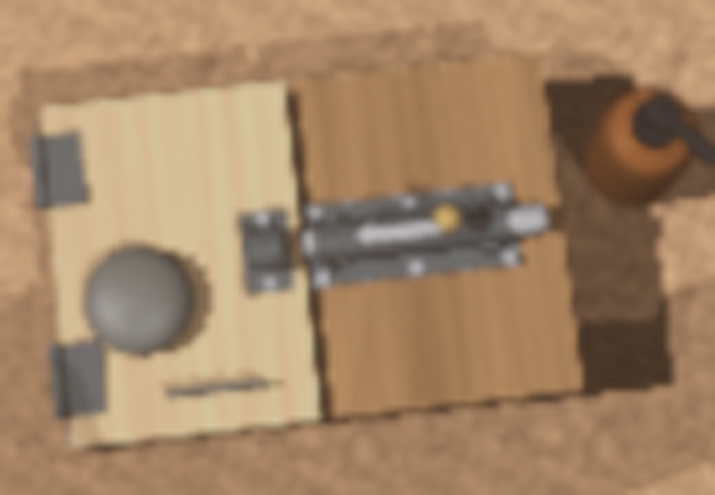

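View pics/scenec.png

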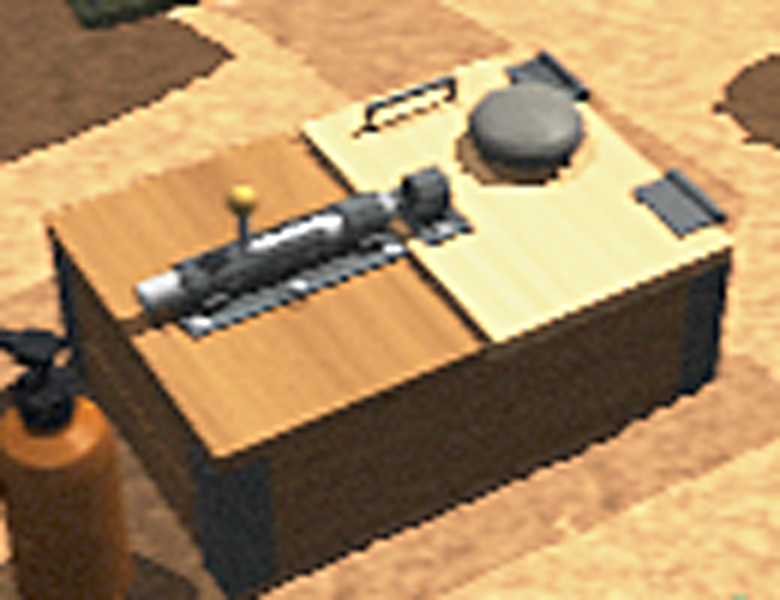

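The top crop shows the box-top corners at (42,106), (543,60), (583,390) and (75,447), with the knob at (447,216). In the scene crop the knob is at (242,200), upright. I'll triangulate it and fit the box pose.

```bash
cat > h.py <<'E'
from plant import manip
import numpy as np
def ray(n,u,v):
    m=manip.camera_model(n);R,t=m["R"],m["t"]
    d=R.T@np.linalg.inv(m["camera_matrix"])@[u,v,1]; return -R.T@t,d
def onz(n,u,v,z):
    c,d=ray(n,u,v); return c+d*(z-c[2])/d[2]
def tri(rs):
    A=sum(np.eye(3)-np.outer(d,d)/(d@d) for c,d in rs);b=sum((np.eye(3)-np.outer(d,d)/(d@d))@c for c,d in rs)
    return np.linalg.solve(A,b)
E
python3 - <<'E'
from h import *
T=lambda x,y:("top",195+(x+.5)/5.5-.5,145+(y+.5)/5.5-.5)
S=lambda x,y:("scene",195+(x+.5)/6-.5,160+(y+.5)/6-.5)
loc={(110,170):[T(42,106),S(732,245)],(110,-170):[T(543,60),S(222,458)],(-110,-170):[T(583,390),S(47,228)],(-110,170):[T(75,447)]}
L=[];W=[]
for k,v in loc.items():
    for q in v: p=onz(*q,.12);L.append(k);W.append(p[:2]);print(k,q[0],p.round(4))
L=np.array(L)/1e3;W=np.array(W);lc=L.mean(0);wc=W.mean(0)
H=(L-lc).T@(W-wc);yaw=np.arctan2(H[0,1]-H[1,0],H[0,0]+H[1,1])
R=np.array([[np.cos(yaw),-np.sin(yaw)],[np.sin(yaw),np.cos(yaw)]]);o=wc-R@lc
print("box",o,"yaw deg",np.degrees(yaw),"res",((W-o-L@R.T)*1e3).round(1).tolist())
k=tri([ray(*T(447,216)),ray(*S(242,200))]);print("knob tri",k)
for kk in (k,onz(*T(447,216),.18),onz(*S(242,200),.18)): print("knob local",R.T@(kk[:2]-o))
for q,z in((T(268,246),.136),(S(425,193),.136)): print("keeper local (0,.026)",R.T@(onz(*q,z)[:2]-o))
# tool-frame move
from scipy.spatial.transform import Rotation as Ro
s=manip.get_obs();Rt=Ro.from_quat(s["eef_rot"]).as_matrix();print(Rt.round(3),s["tcp_pos"])
np.savez("box.npz",o=o,yaw=yaw)
E
```

```text
(110, 170) top [0.6354 0.1335 0.12  ]
(110, 170) scene [0.6372 0.1318 0.12  ]
(110, -170) top [ 0.6634 -0.204   0.12  ]
(110, -170) scene [ 0.6713 -0.1996  0.12  ]
(-110, -170) top [ 0.4411 -0.2256  0.12  ]
(-110, -170) scene [ 0.4546 -0.227   0.12  ]
(-110, 170) top [0.4064 0.1089 0.12  ]
box [ 0.54033113 -0.04632781] yaw deg 5.912336976280498 res [[3.1, -0.6], [4.9, -2.3], [-3.9, 0.1], [4.0, 4.4], [-7.4, 1.1], [6.2, -0.3], [-7.0, -2.6]]
knob tri [ 0.54828119 -0.13627179  0.18088159]
knob local [-0.00135707 -0.09028445]
knob local [-0.00106712 -0.08997763]
knob local [-0.00246697 -0.09018896]
keeper local (0,.026) [-0.00106196  0.02738028]
keeper local (0,.026) [-0.00088737  0.02801118]
[[ 0.915  0.404 -0.001]
 [ 0.404 -0.915  0.002]
 [ 0.    -0.002 -1.   ]] [ 0.26234176 -0.59410514  0.22150737]
```

>>> arm_command:
  plan:
    - {"tx": 0, "ty": 0, "tz": -35, "spin": 0, "jaw": -1}
    - {"tx": 437, "ty": -273, "tz": -35, "spin": 0.312, "jaw": -1}
    - {"tx": 437, "ty": -273, "tz": -35, "spin": 0.312, "jaw": -1}
    - {"tx": 437, "ty": -273, "tz": -35, "spin": 0.312, "jaw": -1}
    - {"tx": 437, "ty": -273, "tz": -35, "spin": 0.312, "jaw": -1}
    - {"tx": 437, "ty": -273, "tz": -35, "spin": 0.312, "jaw": -1}
    - {"tx": 437, "ty": -273, "tz": -35, "spin": 0.312, "jaw": -1}
    - {"tx": 437, "ty": -273, "tz": -35, "spin": 0.312, "jaw": -1}
    - {"tx": 437, "ty": -273, "tz": -35, "spin": 0.312, "jaw": -1}
    - {"tx": 437, "ty": -273, "tz": -35, "spin": 0.312, "jaw": -1}
    - {"tx": 437, "ty": -273, "tz": -35, "spin": 0.312, "jaw": -1}
    - {"tx": 437, "ty": -273, "tz": -35, "spin": 0.312, "jaw": -1}
    - {"tx": 437, "ty": -273, "tz": -35, "spin": 0.312, "jaw": -1}
    - {"tx": 437, "ty": -273, "tz": -35, "spin": 0.312, "jaw": -1}
    - {"tx": 437, "ty": -273, "tz": -35, "spin": 0.312, "jaw": -1}
    - {"tx": 437, "ty": -273, "tz": -35, "spin": 0.312, "jaw": -1}
    - {"tx": 437, "ty": -273, "tz": -35, "spin": 0.312, "jaw": -1}
    - {"tx": 437, "ty": -273, "tz": -35, "spin": 0.312, "jaw": -1}
  grip_force: 25

```text
t: 1.6
tcp_pos: [0.5513, -0.1695, 0.2574]
eef_rot: [0.999, 0.051, -0.0, 0.0]
wrist_force: [0.3, 0.3, 0.3]
gripper_width: 0.0005
gripper_force: 0.0
```

```bash
cat > st.py <<'E'
from h import *
from scipy.spatial.transform import Rotation as Ro
b=np.load("box.npz");c,s_=np.cos(b["yaw"]),np.sin(b["yaw"]);R=np.array([[c,-s_],[s_,c]])
s=manip.get_obs();Rt=Ro.from_quat(s["eef_rot"]).as_matrix()
print("t",s["t"],"tcp local mm",(R.T@(s["tcp_pos"][:2]-b["o"])*1e3).round(1),"z",(s["tcp_pos"][2]*1e3).round(1),"toolx yaw",np.degrees(np.arctan2(Rt[1,0],Rt[0,0])).round(1),"F local",(R.T@s["wrist_force"][:2]).round(1),s["wrist_force"][2].round(1),"w",s["gripper_width"])
E
python3 st.py; python3 - <<'E'
from plant import manip
import cv2
f=manip.grab_frame("wrist");cv2.imwrite("pics/w1.png",f[:,:,::-1])
E
```

```text
t 1.6 tcp local mm [  -1.7 -123.6] z 257.4 toolx yaw 5.8 F local [0.3 0.3] 0.3 w 0.0005287613032370591
```

View pics/w1.png

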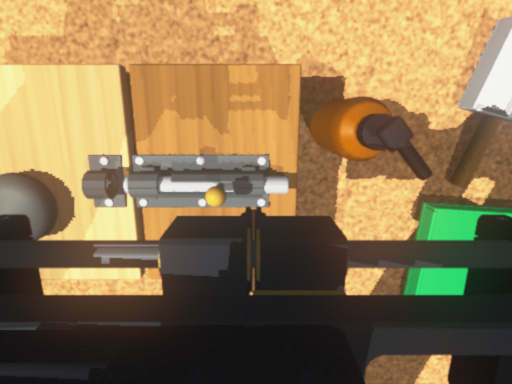

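The wrist view shows the knob at (215,197), with the closed fingers at about column 253. The fingers are over the barrel's back end and clear of the knob and bottle. I'll descend and push.

>>> arm_command:
  plan:
    - {"tx": 0, "ty": 0, "tz": 30, "spin": 0, "jaw": -1}
    - {"tx": 0, "ty": 0, "tz": 60, "spin": 0, "jaw": -1}
    - {"tx": 0, "ty": 0, "tz": 80, "spin": 0, "jaw": -1}
    - {"tx": 0, "ty": 0, "tz": 89, "spin": 0, "jaw": -1}
    - {"tx": 0, "ty": 0, "tz": 89, "spin": 0, "jaw": -1}
    - {"tx": 0, "ty": 0, "tz": 89, "spin": 0, "jaw": -1}
    - {"tx": 0, "ty": -5, "tz": 89, "spin": 0, "jaw": -1}
    - {"tx": 0, "ty": -10, "tz": 89, "spin": 0, "jaw": -1}
    - {"tx": 0, "ty": -15, "tz": 89, "spin": 0, "jaw": -1}
    - {"tx": 0, "ty": -20, "tz": 89, "spin": 0, "jaw": -1}
    - {"tx": 0, "ty": -25, "tz": 89, "spin": 0, "jaw": -1}
    - {"tx": 0, "ty": -30, "tz": 89, "spin": 0, "jaw": -1}
    - {"tx": 0, "ty": -30, "tz": 89, "spin": 0, "jaw": -1}

```text
t: 2.73
tcp_pos: [0.5491, -0.1375, 0.1692]
eef_rot: [0.999, 0.052, 0.0, -0.0]
wrist_force: [0.3, -1.4, 0.4]
gripper_width: 0.0006
gripper_force: 0.4
```

```bash
python3 st.py
```

```text
t 2.7333 tcp local mm [ -0.7 -91.6] z 169.2 toolx yaw 6.0 F local [ 0.2 -1.4] 0.4 w 0.0005998839080939891
```

>>> arm_command:
  plan:
    - {"tx": 0, "ty": -5, "tz": 0, "spin": 0, "jaw": -1}
    - {"tx": 0, "ty": -10, "tz": 0, "spin": 0, "jaw": -1}
    - {"tx": 0, "ty": -15, "tz": 0, "spin": 0, "jaw": -1}
    - {"tx": 0, "ty": -20, "tz": 0, "spin": 0, "jaw": -1}
    - {"tx": 0, "ty": -24, "tz": 0, "spin": 0, "jaw": -1}
    - {"tx": 0, "ty": -26, "tz": 0, "spin": 0, "jaw": -1}
    - {"tx": 0, "ty": -27, "tz": 0, "spin": 0, "jaw": -1}
    - {"tx": 0, "ty": -27, "tz": 0, "spin": 0, "jaw": -1}
    - {"tx": 0, "ty": -27, "tz": 0, "spin": 0, "jaw": -1}

```text
t: 3.48
tcp_pos: [0.5457, -0.1113, 0.1682]
eef_rot: [0.999, 0.052, -0.001, -0.0]
wrist_force: [-0.2, -0.2, 0.6]
gripper_width: 0.0005
gripper_force: 0.3
```

```bash
python3 st.py; python3 - <<'E'
from plant import manip
import cv2
f=manip.grab_frame("wrist");cv2.imwrite("pics/w2.png",f[:,:,::-1])
f=manip.grab_frame("scene");cv2.imwrite("pics/s2.png",cv2.resize(f[160:260,195:325,::-1],None,fx=6,fy=6,interpolation=cv2.INTER_CUBIC))
E
```

```text
t 3.4833 tcp local mm [ -1.3 -65.2] z 168.2 toolx yaw 5.9 F local [-0.2 -0.2] 0.6 w 0.0005174921850039289
```

View pics/s2.png

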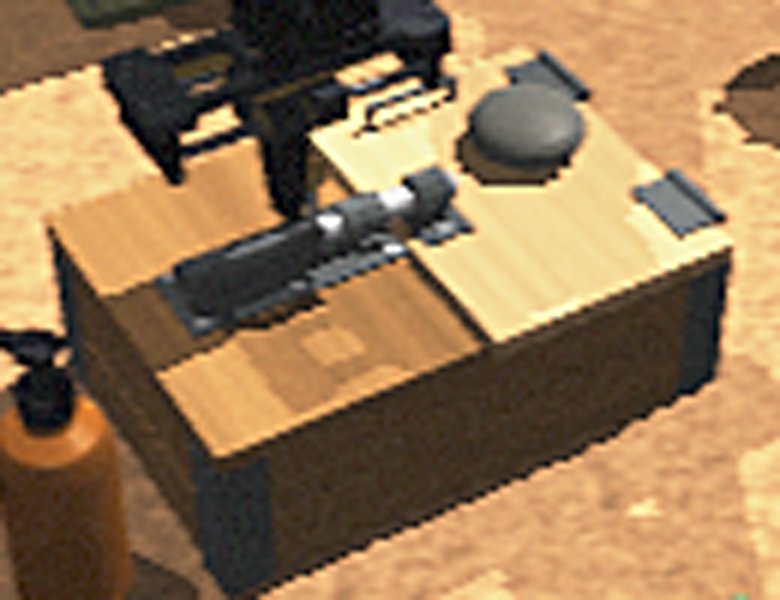

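The scene crop shows the finger tip at (290,205) and the bolt end in the keeper at (450,180). The knob isn't visible, so I'll check the wrist view.

View pics/w2.png

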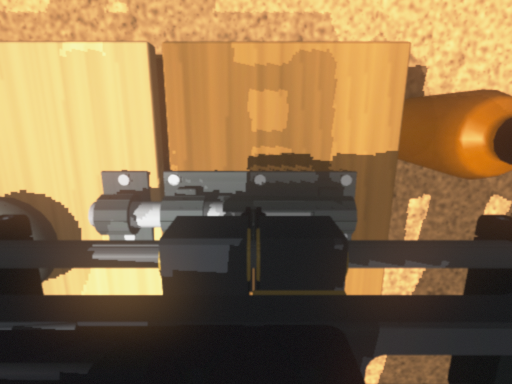

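>>> arm_command:
  plan:
    - {"tx": 0, "ty": -1, "tz": 0, "spin": 0, "jaw": -1}
    - {"tx": 0, "ty": -2, "tz": 0, "spin": 0, "jaw": -1}
    - {"tx": 0, "ty": -2, "tz": 0, "spin": 0, "jaw": -1}

```text
t: 3.83
tcp_pos: [0.5455, -0.1097, 0.1681]
eef_rot: [0.999, 0.052, -0.001, -0.0]
wrist_force: [1.2, -1.1, -1.5]
gripper_width: 0.0002
gripper_force: 0.8
```

```bash
python3 st.py; python3 - <<'E'
from h import *
m=manip.camera_model("scene")
b=np.load("box.npz");c,s=np.cos(b["yaw"]),np.sin(b["yaw"])
f=manip.grab_frame("scene")
for y in(-.040,-.044):
    X=np.r_[b["o"]+np.array([[c,-s],[s,c]])@[-.001,y],.18];p=m["camera_matrix"]@(m["R"]@X+m["t"]);p=p/p[2];print("knob px",p[:2],"crop",(p[:2]-[195,160])*6)
u,v=p[:2].round().astype(int)
print(f[v-4:v+5,u-6:u+8].astype(int).tolist().__str__().replace('], [',' | ')[:3000])
E
```

```text
t 3.8333 tcp local mm [ -1.4 -63.6] z 168.1 toolx yaw 5.9 F local [ 1.  -1.2] -1.5 w 0.00022544974206127922
knob px [248.28440237 188.29370555] crop [319.70641424 169.76223331]
knob px [247.25018501 188.67594685] crop [313.50111009 172.05568109]
[[[7, 5, 5 | 20, 12, 13 | 17, 21, 16 | 35, 32, 34 | 13, 10, 3 | 24, 23, 27 | 71, 55, 41 | 106, 75, 49 | 255, 251, 171 | 255, 255, 212 | 250, 247, 194 | 248, 243, 185 | 247, 242, 183 | 247, 239, 177] | [30, 27, 33 | 18, 17, 21 | 27, 20, 24 | 27, 20, 25 | 22, 25, 21 | 18, 24, 19 | 86, 68, 47 | 96, 74, 52 | 112, 81, 58 | 255, 255, 176 | 255, 255, 210 | 250, 246, 193 | 248, 242, 179 | 247, 241, 181] | [18, 14, 11 | 21, 22, 23 | 12, 16, 12 | 17, 21, 19 | 3, 2, 7 | 38, 32, 24 | 64, 49, 27 | 81, 67, 43 | 87, 69, 53 | 128, 97, 68 | 255, 248, 174 | 255, 255, 211 | 249, 245, 190 | 247, 242, 187] | [24, 20, 24 | 13, 5, 7 | 16, 28, 23 | 25, 20, 23 | 30, 22, 33 | 37, 32, 24 | 70, 61, 35 | 76, 60, 33 | 99, 81, 50 | 99, 76, 54 | 146, 110, 75 | 255, 254, 183 | 255, 255, 213 | 249, 245, 191] | [13, 10, 3 | 9, 16, 22 | 31, 28, 30 | 26, 24, 29 | 7, 22, 18 | 52,
[... 207 characters left out ...]
4, 29 | 59, 53, 34 | 210, 147, 87 | 223, 154, 92 | 113, 83, 57 | 66, 53, 43 | 223, 171, 112 | 255, 254, 183] | [13, 15, 23 | 23, 24, 25 | 16, 9, 10 | 24, 23, 25 | 7, 0, 10 | 49, 47, 38 | 52, 47, 44 | 166, 119, 76 | 242, 173, 102 | 249, 180, 104 | 220, 153, 92 | 115, 80, 52 | 66, 53, 39 | 244, 188, 125] | [0, 10, 13 | 12, 20, 16 | 27, 27, 25 | 22, 20, 30 | 21, 14, 23 | 35, 36, 45 | 53, 63, 72 | 214, 149, 96 | 253, 187, 111 | 247, 185, 106 | 249, 179, 97 | 206, 140, 77 | 98, 78, 69 | 99, 88, 80] | [0, 0, 20 | 5, 18, 20 | 30, 30, 31 | 23, 25, 25 | 7, 18, 16 | 55, 57, 57 | 57, 66, 74 | 209, 146, 92 | 255, 189, 105 | 233, 170, 108 | 192, 150, 113 | 169, 151, 135 | 124, 134, 140 | 129, 138, 142]]]
```

The knob is there, in the gripper's shadow against the finger. I'll keep going in small steps until it reaches the stop.

>>> arm_command:
  plan:
    - {"tx": 0, "ty": -1, "tz": 0, "spin": 0, "jaw": -1}
    - {"tx": 0, "ty": -2, "tz": 0, "spin": 0, "jaw": -1}
    - {"tx": 0, "ty": -2, "tz": 0, "spin": 0, "jaw": -1}

```text
t: 4.13
tcp_pos: [0.5455, -0.1075, 0.1684]
eef_rot: [0.999, 0.052, -0.0, -0.0]
wrist_force: [-0.9, -1.5, -1.3]
gripper_width: 0.0005
gripper_force: 0.8
```

>>> arm_command:
  plan:
    - {"tx": 0, "ty": -1, "tz": 0, "spin": 0, "jaw": -1}
    - {"tx": 0, "ty": -2, "tz": 0, "spin": 0, "jaw": -1}
    - {"tx": 0, "ty": -2, "tz": 0, "spin": 0, "jaw": -1}

```text
t: 4.38
tcp_pos: [0.5454, -0.1055, 0.1686]
eef_rot: [0.999, 0.052, -0.0, -0.0]
wrist_force: [-0.9, -1.0, -1.2]
gripper_width: 0.0009
gripper_force: 0.7
```

```bash
python3 st.py
```

```text
t 4.3833 tcp local mm [ -1.  -59.4] z 168.6 toolx yaw 6.0 F local [-1.  -0.9] -1.2 w 0.0009080994316124116
```

>>> arm_command:
  plan:
    - {"tx": 0, "ty": -1, "tz": 0, "spin": 0, "jaw": -1}
    - {"tx": 0, "ty": -2, "tz": 0, "spin": 0, "jaw": -1}
    - {"tx": 0, "ty": -2, "tz": 0, "spin": 0, "jaw": -1}

```text
t: 4.63
tcp_pos: [0.5453, -0.1035, 0.1687]
eef_rot: [0.999, 0.052, 0.0, -0.0]
wrist_force: [-0.4, -2.2, -0.7]
gripper_width: 0.0004
gripper_force: 0.7
```

>>> arm_command:
  plan:
    - {"tx": 0, "ty": -1, "tz": 0, "spin": 0, "jaw": -1}
    - {"tx": 0, "ty": -1.5, "tz": 0, "spin": 0, "jaw": -1}
    - {"tx": 0, "ty": -1.5, "tz": 0, "spin": 0, "jaw": -1}

```text
t: 4.88
tcp_pos: [0.5452, -0.1021, 0.1687]
eef_rot: [0.999, 0.052, 0.0, -0.0]
wrist_force: [-0.2, -1.7, -0.3]
gripper_width: 0.0004
gripper_force: 0.8
```

```bash
python3 st.py
```

```text
t 4.8833 tcp local mm [ -0.9 -56. ] z 168.7 toolx yaw 6.0 F local [-0.4 -1.7] -0.3 w 0.00039109096400362955
```

>>> arm_command:
  plan:
    - {"tx": 0, "ty": -1, "tz": 0, "spin": 0, "jaw": -1}
    - {"tx": 0, "ty": -1.5, "tz": 0, "spin": 0, "jaw": -1}
    - {"tx": 0, "ty": -1.5, "tz": 0, "spin": 0, "jaw": -1}

```text
t: 5.13
tcp_pos: [0.545, -0.1008, 0.1687]
eef_rot: [0.999, 0.052, 0.0, 0.0]
wrist_force: [0.3, -3.5, -1.1]
gripper_width: 0.0004
gripper_force: 1.2
```

>>> arm_command:
  plan:
    - {"tx": 0, "ty": -1, "tz": 0, "spin": 0, "jaw": -1}
    - {"tx": 0, "ty": -1.5, "tz": 0, "spin": 0, "jaw": -1}
    - {"tx": 0, "ty": -1.5, "tz": 0, "spin": 0, "jaw": -1}

```text
t: 5.38
tcp_pos: [0.545, -0.1005, 0.1688]
eef_rot: [0.999, 0.052, 0.0, 0.002]
wrist_force: [0.3, -6.9, -2.1]
gripper_width: 0.0005
gripper_force: 3.2
```

```bash
python3 st.py
```

```text
t 5.3833 tcp local mm [ -1.  -54.3] z 168.8 toolx yaw 6.0 F local [-0.4 -6.9] -2.1 w 0.0004709570318339981
```

It's at the end stop: the force rose and the motion stopped. Next I'll back off, go round to the −x side and tip the knob over.

>>> arm_command:
  plan:
    - {"tx": 0, "ty": -0.8, "tz": 0, "spin": 0, "jaw": -1}
    - {"tx": 0, "ty": -0.8, "tz": 0, "spin": 0, "jaw": -1}
    - {"tx": 0, "ty": 7, "tz": 0, "spin": 0, "jaw": -1}
    - {"tx": 0, "ty": 9, "tz": 0, "spin": 0, "jaw": -1}
    - {"tx": -15, "ty": 9, "tz": 0, "spin": 0, "jaw": -1}
    - {"tx": -32, "ty": 9, "tz": 0, "spin": 0, "jaw": -1}
    - {"tx": -32, "ty": 9, "tz": 0, "spin": 0, "jaw": -1}
    - {"tx": -32, "ty": -4, "tz": 0, "spin": 0, "jaw": -1}
    - {"tx": -32, "ty": -14, "tz": 0, "spin": 0, "jaw": -1}
    - {"tx": -32, "ty": -14, "tz": 0, "spin": 0, "jaw": -1}
    - {"tx": -32, "ty": -14, "tz": 0, "spin": 0, "jaw": -1}

```text
t: 6.3
tcp_pos: [0.512, -0.0875, 0.1688]
eef_rot: [0.999, 0.053, 0.0, -0.0]
wrist_force: [-0.0, -0.2, 0.6]
gripper_width: 0.0003
gripper_force: 0.0
```

```bash
python3 st.py; python3 - <<'E'
from plant import manip
import cv2,numpy as np
a=manip.grab_frame("scene")[160:240,215:300,::-1];b=manip.grab_frame("wrist")[100:300,100:400,::-1]
cv2.imwrite("pics/s3.png",cv2.resize(a,None,fx=7,fy=7,interpolation=cv2.INTER_CUBIC))
E
```

```text
t 6.3 tcp local mm [-32.4 -38.1] z 168.8 toolx yaw 6.1 F local [-0.1 -0.2] 0.6 w 0.0003225200027988116
```

View pics/s3.png

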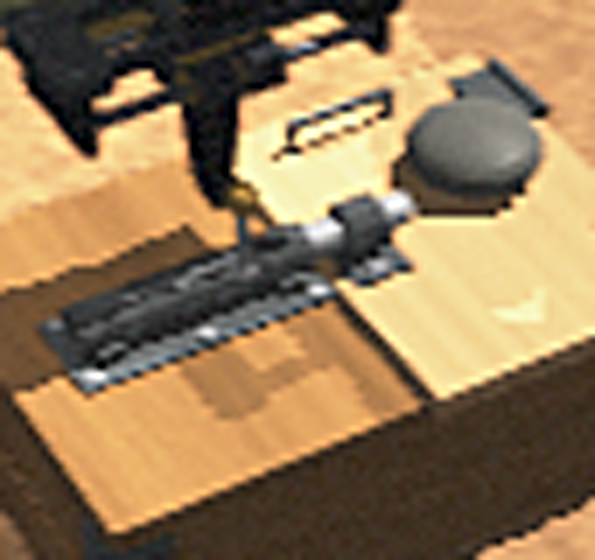

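The crop shows the knob at (245,195), fully forward, with the finger just behind it on the −x side at (215,180). I'll push towards +x.

>>> arm_command:
  plan:
    - {"tx": 6, "ty": 0, "tz": 0, "spin": 0, "jaw": -1}
    - {"tx": 12, "ty": 0, "tz": 0, "spin": 0, "jaw": -1}
    - {"tx": 16, "ty": 0, "tz": 0, "spin": 0, "jaw": -1}
    - {"tx": 20, "ty": 0, "tz": 0, "spin": 0, "jaw": -1}
    - {"tx": 24, "ty": 0, "tz": 0, "spin": 0, "jaw": -1}
    - {"tx": 27, "ty": 0, "tz": 0, "spin": 0, "jaw": -1}
    - {"tx": 27, "ty": 0, "tz": 0, "spin": 0, "jaw": -1}

```text
t: 6.98
tcp_pos: [0.5388, -0.0858, 0.1683]
eef_rot: [0.999, 0.052, -0.0, -0.0]
wrist_force: [-0.3, -0.2, 0.6]
gripper_width: 0.0005
gripper_force: 0.2
```

```bash
python3 st.py
```

```text
t 6.9833 tcp local mm [ -5.6 -39.1] z 168.3 toolx yaw 5.9 F local [-0.3 -0.2] 0.6 w 0.0004974921602329812
```

>>> arm_command:
  plan:
    - {"tx": 4, "ty": 0, "tz": 0, "spin": 0, "jaw": -1}
    - {"tx": 8, "ty": 0, "tz": 0, "spin": 0, "jaw": -1}
    - {"tx": 12, "ty": 0, "tz": 0, "spin": 0, "jaw": -1}
    - {"tx": 16, "ty": 0, "tz": 0, "spin": 0, "jaw": -1}
    - {"tx": 20, "ty": 0, "tz": 0, "spin": 0, "jaw": -1}
    - {"tx": 22, "ty": 0, "tz": 1, "spin": 0, "jaw": -1}
    - {"tx": 22, "ty": 0, "tz": 1, "spin": 0, "jaw": -1}

```text
t: 7.57
tcp_pos: [0.5598, -0.0834, 0.1665]
eef_rot: [0.999, 0.052, -0.001, -0.0]
wrist_force: [-3.1, 1.1, -1.4]
gripper_width: 0.0006
gripper_force: 1.4
```

```bash
python3 st.py; python3 - <<'E'
from plant import manip
import cv2,numpy as np
a=manip.grab_frame("scene")[160:240,215:300,::-1]
cv2.imwrite("pics/s4.png",cv2.resize(a,None,fx=7,fy=7,interpolation=cv2.INTER_CUBIC))
E
```

```text
t 7.5667 tcp local mm [ 15.5 -38.9] z 166.5 toolx yaw 6.0 F local [-2.9  1.4] -1.4 w 0.0005996923263641015
```

View pics/s4.png

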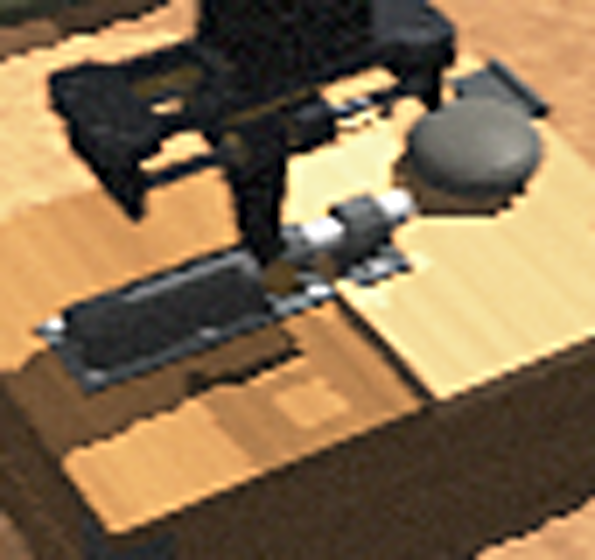

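The knob has tipped through the notch and is now at (280,278), ahead of the finger tip. I'll lift over it and press it down from above.

>>> arm_command:
  plan:
    - {"tx": -3, "ty": 0, "tz": 0, "spin": 0, "jaw": -1}
    - {"tx": -3, "ty": 0, "tz": -16, "spin": 0, "jaw": -1}
    - {"tx": -3, "ty": 0, "tz": -18, "spin": 0, "jaw": -1}
    - {"tx": 15, "ty": 0, "tz": -18, "spin": 0, "jaw": -1}
    - {"tx": 28, "ty": 0, "tz": -18, "spin": 0, "jaw": -1}
    - {"tx": 28, "ty": 0, "tz": -18, "spin": 0, "jaw": -1}
    - {"tx": 28, "ty": 0, "tz": -12, "spin": 0, "jaw": -1}
    - {"tx": 28, "ty": 0, "tz": -6, "spin": 0, "jaw": -1}
    - {"tx": 28, "ty": 0, "tz": -1, "spin": 0, "jaw": -1}
    - {"tx": 28, "ty": 0, "tz": 3, "spin": 0, "jaw": -1}
    - {"tx": 28, "ty": 0, "tz": 6, "spin": 0, "jaw": -1}
    - {"tx": 28, "ty": 0, "tz": 8, "spin": 0, "jaw": -1}
    - {"tx": 28, "ty": 0, "tz": 8, "spin": 0, "jaw": -1}

```text
t: 8.7
tcp_pos: [0.5875, -0.0806, 0.1588]
eef_rot: [0.999, 0.052, -0.001, -0.0]
wrist_force: [0.1, -0.6, -0.4]
gripper_width: 0.0005
gripper_force: 0.0
```

```bash
python3 st.py
```

```text
t 8.7 tcp local mm [ 43.4 -39. ] z 158.8 toolx yaw 5.9 F local [ 0.  -0.6] -0.4 w 0.0005305011502333554
```

>>> arm_command:
  plan:
    - {"tx": 0, "ty": 0, "tz": 1, "spin": 0, "jaw": -1}
    - {"tx": 0, "ty": 0, "tz": 2, "spin": 0, "jaw": -1}
    - {"tx": 0, "ty": 0, "tz": 2, "spin": 0, "jaw": -1}

```text
t: 8.95
tcp_pos: [0.5881, -0.0807, 0.1576]
eef_rot: [0.999, 0.052, 0.0, -0.0]
wrist_force: [0.4, -0.2, -0.3]
gripper_width: 0.0002
gripper_force: 0.0
```

>>> arm_command:
  plan:
    - {"tx": 0, "ty": 0, "tz": 0.7, "spin": 0, "jaw": -1}
    - {"tx": 0, "ty": 0, "tz": 1.5, "spin": 0, "jaw": -1}
    - {"tx": 0, "ty": 0, "tz": 1.5, "spin": 0, "jaw": -1}

```text
t: 9.2
tcp_pos: [0.5883, -0.0806, 0.1568]
eef_rot: [0.999, 0.052, 0.0, 0.0]
wrist_force: [-0.4, 0.1, 3.3]
gripper_width: 0.0005
gripper_force: 1.4
```

```bash
python3 st.py
```

```text
t 9.2 tcp local mm [ 44.2 -39.1] z 156.8 toolx yaw 5.9 F local [-0.3  0.1] 3.3 w 0.0004762833857669243
```

>>> arm_command:
  plan:
    - {"tx": 0, "ty": 0, "tz": 1, "spin": 0, "jaw": -1}
    - {"tx": 0, "ty": 0, "tz": 2, "spin": 0, "jaw": -1}
    - {"tx": 0, "ty": 0, "tz": 2, "spin": 0, "jaw": -1}

```text
t: 9.45
tcp_pos: [0.5885, -0.0807, 0.1563]
eef_rot: [0.999, 0.052, 0.0, 0.0]
wrist_force: [-4.3, 0.8, 9.8]
gripper_width: 0.0003
gripper_force: 4.6
```

```bash
python3 st.py
```

```text
t 9.45 tcp local mm [ 44.4 -39.2] z 156.3 toolx yaw 6.0 F local [-4.2  1.3] 9.8 w 0.00033380047653209794
```

It's firmly on the stop (9.8 N). I'll lift away and check.

>>> arm_command:
  plan:
    - {"tx": 0, "ty": 0, "tz": -10, "spin": 0, "jaw": -1}
    - {"tx": 0, "ty": 0, "tz": -40, "spin": 0, "jaw": -1}
    - {"tx": 0, "ty": 0, "tz": -80, "spin": 0, "jaw": -1}
    - {"tx": -60, "ty": 0, "tz": -110, "spin": 0, "jaw": -1}
    - {"tx": -100, "ty": 0, "tz": -120, "spin": 0, "jaw": -1}
    - {"tx": -140, "ty": 0, "tz": -120, "spin": 0, "jaw": -1}
    - {"tx": -160, "ty": 0, "tz": -120, "spin": 0, "jaw": -1}
    - {"tx": -160, "ty": 0, "tz": -120, "spin": 0, "jaw": -1}
    - {"tx": -160, "ty": 0, "tz": -120, "spin": 0, "jaw": -1}
    - {"tx": -160, "ty": 0, "tz": -120, "spin": 0, "jaw": -1}

```text
t: 10.28
tcp_pos: [0.4292, -0.0973, 0.2745]
eef_rot: [0.999, 0.052, 0.001, 0.0]
wrist_force: [0.4, -0.2, -0.3]
gripper_width: 0.0007
gripper_force: 0.0
```

```bash
python3 st.py; python3 - <<'E'
from h import *
import cv2
f=manip.grab_frame("scene")
cv2.imwrite("pics/s5.png",cv2.resize(f[160:260,195:325,::-1],None,fx=6,fy=6,interpolation=cv2.INTER_CUBIC))
E
```

```text
t 10.2833 tcp local mm [-115.8  -39.3] z 274.5 toolx yaw 5.9 F local [ 0.4 -0.3] -0.3 w 0.0006977506116329552
```

View pics/s5.png

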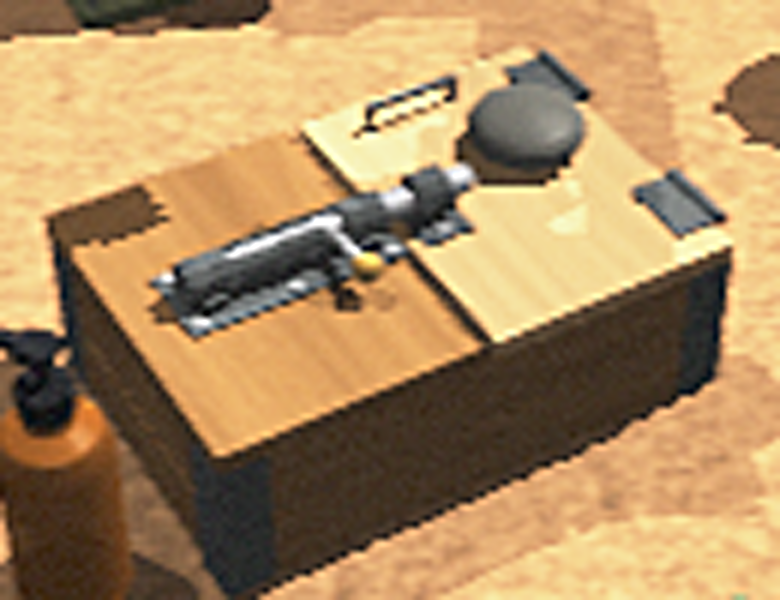

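The crop shows the knob lying level on the +x side at (368,265), with the bolt through the keeper at (460,178). The stone, lid and bottle haven't moved.

```bash
python3 -c "
from plant import manip
print(manip.sign_off())"
```

```text
the job is handed in; nothing more can be done
None
```

The bolt is pushed fully home in the keeper and its handle lies all the way down in the notch. The last camera view showed the stone, lid and bottle undisturbed, and the job is handed in at about 10 s of the 40 s allowed.

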